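# Dust off the light box and hold its shutter half open

## Task

With the light box's shutter still shut, blow the box clean first: press the nozzle cap of the fixed duster can right down for a moment and let it spring back up. Then slide the sprung shutter on the light box open to half its travel, where the plate's rear edge meets the long middle ticks, and hold it there by its fin against the spring: the program finishes while still holding it, nothing is let go. Do not pull the shutter beyond three quarters of its travel at any time, and leave the other things on the table where they are.

Things in the scene. Friction and masses are not known exactly. Their poses are not given: they have to be found in the camera images.
- light_box: Grey box fixed to the table, 190 x 110 x 60 mm (its x, y, z), origin at the centre of its underside; -x faces the robot, turned up to 0.35 rad. On its top a flat shutter plate slides along x between two rails (68 mm high, 60 mm apart inside). The top is free for fingers from 75 mm before to 50 mm behind the shut fin; a rear stop there is 67 mm high.
- shutter (a joint): Opening of the shutter plate in m: 0 shut, grows as it slides towards the box's -x, 0.060 fully open, half travel 0.030. A spring pushes it shut: 2 N at 0, 5.3 N at half, 8.6 N at the end. At half travel the plate's rear edge meets the long middle tick of the three on each rail (short ones: shut, fully open) and half of the white window shows.
- shutter_fin (a point): Centre of the top of the upright black fin (the grip) on the shutter plate, 94.5 mm above the table; moves with the plate. The fin is 14 mm thick along the sliding direction, 26 mm wide across, stands 30 mm over the plate, with a 4 mm high step round its foot (24 mm along x). Axes as the box's: -x is the opening direction.
- canister: Air-duster can fixed upright in a black holder on a steel foot plate (84 x 84 mm): aluminium, 52 mm across, shoulder top 188 mm above the table; origin on its axis at table height. Its x axis is the way its nozzle points (world -y within 0.35 rad). Between can and light box the fixed microscope's stage juts towards the robot, its top 250 mm above the table: pass over or before it.
- nozzle_top (a point): Centre of the top of the can's white nozzle cap, 26 mm across, 213.5 mm above the table when up; a spout 6 mm thick sticks out 22 mm from the cap's axis along the can's x, 7.5 mm below the cap's top.
- nozzle (a joint): How far the nozzle cap is pressed down in m: 0 up, 0.007 fully down; a spring returns it, about 2.8 N at the start and 7.7 N at the bottom.
- lens_can: Bystander, loose: black round plastic can, 41 mm across, 65 mm tall; origin at the centre of its underside. To be left alone.
- tape_roll: Bystander, loose: roll of adhesive tape lying flat, 75 mm across, 19 mm high; origin at the centre of its underside. To be left alone.
- chip_box: Bystander, loose: flat clear-lidded box, 67 x 62 x 19 mm; origin at the centre of its underside. To be left alone.
- brown_vial: Bystander, loose: small brown vial with a screw cap, 20 mm across, 46 mm tall; origin at the centre of its underside. To be left alone.

How it is judged:
By the outcome, as a careful person would: the job done as asked, in the order asked, and still so for the second after the job is handed in, while the arm keeps its last pose, push and grip.
It also fails if it takes over 48 s, if anything falls off the work surface, if the arm or the gripper's body presses on something with over 40 N, if the wrist force passes 120 N, or if a joint passes its speed limit or range.

## Robot

A 6-joint arm with a two-finger parallel gripper is mounted at the origin on the work surface; the furniture and walls round the work are solid. World frame = base frame: x ahead of the robot, y to its left, z up, the work surface at z = 0. Lengths are in m, angles in rad, forces in N, time in s.
With the tool pointing down it reaches from about 0.4 to 0.925 m from the base axis. Payload 3.4 kg.
Tool frame: the origin (TCP) lies midway between the tips of the shut fingers; the grasp point (between the pads) lies 19 mm behind it; z points along the fingers, y is the line along which they close (so a half turn about z gives the same grasp; the last joint's range is limited). The gripper opens to 85 mm and grips with 20 to 120 N. Pads are 22 mm wide; open, the fingers measure 114 mm over their backs; the gripper's body (76 mm by 85 mm) begins 54 mm behind the grasp point. The pads swing forward as they close: fully open they stand 13 mm farther back than shut.
Start: joints at [1.2, 0.307, 1.506, -0, 1.328, -0.073], TCP at [0.168, 0.55, 0.231] pointing down, gripper open.
Joint ranges: [-3.12, 3.12], [-1.05, 2.28], [0.14, 2.33], [-1.42, 4.57], [0.1, 2.73], [-2.68, 2.68]. Speed limits (rad/s): [2.57, 2.57, 3.14, 3.14, 3.14, 3.14].

## Interface

Orientations are given as a 3x3 rotation matrix whose columns are the frame's x, y, z axes.
In Python, from cell import robot gives the robot as it stands.
- The arm moves only by the shell command python3 -m creep 'ROWS'. ROWS is a JSON object whose one key "moves" holds a list of rows, each an object with "xyz": the shift along the tool's x, y, z in m, a list of three; "twist": the turn, a rotation vector about the tool's x, y, z in rad, a list of three; "grip": the opening, from 0 (shut) to 1 (fully open). In form: {"moves": [{"xyz": [x, y, z], "twist": [rx, ry, rz], "grip": grip}, ...]}. A call has 1 to 20 rows; each row shifts and turns the commanded pose from where the row before left it, along the tool's axes as they then stand; what a row does not reach is not made up. A row lasts 1/12 s, in which the tool goes at most 41.7 mm and 7.16 degrees, less where a joint would pass 70% of its speed; a pose out of reach is approached as far as the arm can. A call is refused whole if a number of a shift passes 0.0417 or a number of a turn 0.125, either way. A call with a gripper value outside its range is refused whole. The fingers move at their own pace and stop on an object; the grip force is fixed at half the most. Time passes only in rows, so rows that do not move let the fingers close. It gives the time, the measured TCP pose, the force, the opening and the grip force at its end, in the units of the state.
- robot.sense(): the state, without advancing time (a new reading comes with each control period).
- robot.camera(name): name is "side" or "top"; returns the picture (384x512x3 uint8, red, green, blue); there is no depth.
- robot.camera_model(name): a dict with "fx", "fy", "cx", "cy" (pixels), "world_from_camera" (4x4, takes a point from camera to world coordinates). Camera axes: x right, y up, looking along -z (the intrinsics and any distortion apply to the point x, -y, -z); pixel columns grow to the right and rows downward; lengths in m; the calibration is good to about 2 mm. A picture is of the moment at which its call begins. camera_model takes no time and is no camera call.
- robot.close_job(): hands the job in; it is judged then, once.
Trained networks look in the newest picture that a camera, given by its name, has taken for a name from the list of things; names that differ only in an ending like _2 or _b are one class to them, and where a whole thing is asked for, a point or a joint stands for the part that bears it (a point fixed in the world has none). Each returns a list of dicts, best first, with "score" (0 to 1); they miss things now and then, are a little off and sometimes report something else, mostly with a low value. They report only what shows in the picture. A call takes as long as a camera call.
- robot.outline_of(camera, name): "pixels" (384x512 bool, what is visible of it) and "rect" ([centre column, centre row, width, height] in pixels, round what is visible of it).
The state is a dict: "time": time; "qpos": joint angles; "qd": joint speeds; "joint_efforts": joint torques, N m; "ee_pos": TCP position; "tcp_rot": TCP orientation; "force": force on the tool from outside, world axes, zero at the start; "ft_torque": the same for the moment, N m; "grip_width": finger opening in m; "grip_force": force on a finger pad.
Only numpy, scipy, OpenCV 4.12 (cv2) and the standard library are available. Lean on these libraries where they do the work, as an engineer would, in place of code of your own. Each camera call takes 0.05 s, during which the arm holds its last target. There are 200 camera calls.

## Working session

There is one attempt and no reset: what is moved stays moved. The work goes in short steps, Python scripts to look and compute and a shell command to move; the robot and the scene stay as the last step left them, time stands still between calls to the robot, and variables do not carry over. Pictures are saved under pics/ and viewed, at most 10 in all, crops included, and the job is handed in when it is done.

```bash
mkdir -p pics; cat > h.py <<'E'
import numpy as np, cv2
from cell import robot
def ray(cam,u,v):
    m=robot.camera_model(cam); T=np.array(m["world_from_camera"])
    d=np.array([(u-m["cx"])/m["fx"],-(v-m["cy"])/m["fy"],-1.0])
    return T[:3,3],T[:3,:3]@d
def atz(cam,u,v,z):
    o,d=ray(cam,u,v); return o+d*(z-o[2])/d[2]
def proj(cam,p):
    m=robot.camera_model(cam); T=np.array(m["world_from_camera"])
    c=T[:3,:3].T@(np.array(p)-T[:3,3])
    return m["cx"]+m["fx"]*c[0]/-c[2], m["cy"]-m["fy"]*c[1]/-c[2]
def tri(c1,p1,c2,p2):
    o1,d1=ray(c1,*p1);o2,d2=ray(c2,*p2)
    s=np.linalg.lstsq(np.c_[d1,-d2],o2-o1,rcond=None)[0]
    a,b=o1+d1*s[0],o2+d2*s[1]; return (a+b)/2,np.linalg.norm(a-b)
E
python3 - <<'E'
from h import *
np.set_printoptions(precision=4,suppress=True)
ims=[]
for c in("side","top"):
    im=robot.camera(c);cv2.imwrite(f"pics/{c}0.png",im[:,:,::-1])
    m=robot.camera_model(c);print(c,{k:m[k] for k in m if k!="world_from_camera"},np.array(m["world_from_camera"]))
    for n in("light_box","shutter_fin","shutter","canister","nozzle_top","nozzle","lens_can","tape_roll","chip_box","brown_vial"):
        for r in robot.outline_of(c,n)[:2]: print(c,n,round(r["score"],2),np.round(r["rect"],1))
print(robot.sense())
E
```

```text
side {'fx': 428.04802776346764, 'fy': 428.04802776346764, 'cx': 260.0896827773389, 'cy': 186.45996497284727} [[ 0.8666 -0.3261  0.3776  0.8502]
 [ 0.4988  0.551  -0.669  -0.561 ]
 [ 0.0101  0.7681  0.6402  0.7535]
 [ 0.      0.      0.      1.    ]]
side light_box 0.7 [217.2 285.6  95.4  91.6]
side shutter_fin 0.72 [227.4 284.6  40.9  37.5]
side shutter 0.72 [230.1 283.3  43.1  35.8]
side canister 0.55 [291.5 112.7  17.6  15.7]
side nozzle_top 0.68 [289.9 106.2   9.5   6.6]
side nozzle 0.6 [288.9 107.8  16.4   6.1]
side nozzle 0.29 [255.7 189.4  13.4  27.9]
side lens_can 0.77 [255.9 191.4  16.8  27.9]
side tape_roll 0.6 [236.9 222.2  29.7  27.8]
side tape_roll 0.23 [290.1 106.    9.4   5.9]
side brown_vial 0.55 [225.7 235.4   9.   18.4]
top {'fx': 387.49702856652976, 'fy': 387.49702856652976, 'cx': 257.00157440783397, 'cy': 192.81883946673074} [[-0.0661  0.9609 -0.2689  0.239 ]
 [-0.9978 -0.064   0.0165  0.1009]
 [-0.0014  0.2694  0.963   1.0232]
 [ 0.      0.      0.      1.    ]]
top light_box 0.76 [336.  194.8  59.8  80.3]
top shutter_fin 0.96 [342.9 174.6  22.4  25.1]
top shutter 0.66 [341.6 174.5  22.5  28.2]
top canister 0.76 [164.2 229.4  40.5  45.1]
top nozzle_top 0.72 [147.2 216.8  12.7  15.7]
top nozzle 0.56 [147.4 218.1  14.   16.3]
top lens_can 0.69 [229.2 231.2  15.9  10.2]
top tape_roll 0.65 [268.1 231.9  27.4  19.9]
top chip_box 0.91 [176.9 193.2  23.1  22.9]
{'time': 1.1, 'qpos': array([ 1.2005,  0.3068,  1.5064,  0.    ,  1.3284, -0.0735]), 'qd': array([-0.0011, -0.0002,  0.0006, -0.0002, -0.0004, -0.0005]), 'joint_efforts': array([  0.0006, -45.7493, -25.2338,   0.0001,   0.0008,   0.    ]), 'ee_pos': array([0.1682, 0.5499, 0.2313]), 'tcp_rot': array([[-0.9563,  0.2925, -0.    ],
       [ 0.2925,  0.9563,  0.    ],
       [ 0.    ,  0.    , -1.    ]]), 'force': array([-0.2483, -0.199 , -0.3466]), 'ft_torque': array([-0.0248,  0.0227,  0.0346]), 'grip_force': 0.0, 'grip_width': 0.08556229874983935}
```

View pics/side0.png

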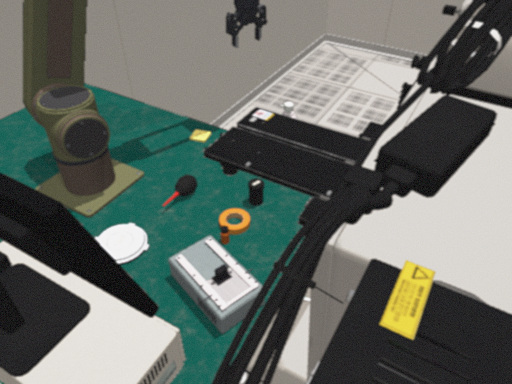

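View pics/top0.png

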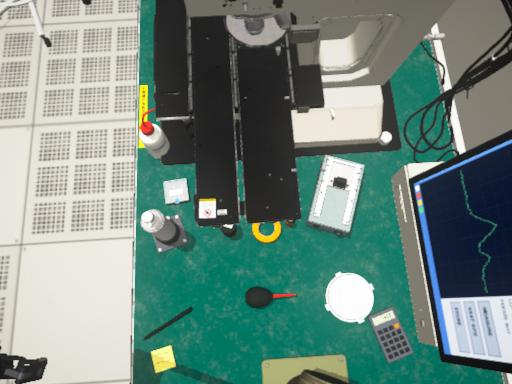

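Side: light box around (217,285) with its fin at (221,272); white nozzle cap at (289,106) above the stage. Top: can cap at (150,216), box at (336,195), fin near (340,183). The red-capped bottle at (150,135) is a distractor.

```bash
python3 - <<'E'
from h import *
np.set_printoptions(precision=4,suppress=True)
print("nozzle tri",tri("top",(147.2,216.8),"side",(289.9,106.2)), atz("top",147.2,216.8,.2135),atz("side",289.9,106.2,.2135))
print(atz("top",147.4,218.1,.2135))
print("fin",tri("top",(340,182.5),"side",(221,270)),atz("top",340,182.5,.0945),atz("side",221,268,.0945))
a=cv2.imread("pics/top0.png")
b=cv2.resize(a[190:260,125:200],None,fx=5.3,fy=5.3,interpolation=cv2.INTER_CUBIC)
c=cv2.resize(a[145:245,300:375],None,fx=5.3,fy=5.3,interpolation=cv2.INTER_CUBIC)
h=max(b.shape[0],c.shape[0]);b=cv2.copyMakeBorder(b,0,h-b.shape[0],0,0,0)
cv2.imwrite("pics/crop1.png",np.hstack([b,c]))
s=cv2.imread("pics/side0.png")
b=cv2.resize(s[230:335,160:270],None,fx=5,fy=5,interpolation=cv2.INTER_CUBIC)
c=cv2.resize(s[90:140,265:315],None,fx=5,fy=5,interpolation=cv2.INTER_CUBIC)
c=cv2.copyMakeBorder(c,0,b.shape[0]-c.shape[0],0,0,0)
cv2.imwrite("pics/crop2.png",np.hstack([b,c]))
E
```

```text
nozzle tri (array([0.4312, 0.3277, 0.2064]), np.float64(0.004606097933322795)) [0.4276 0.3243 0.2135] [0.4378 0.3187 0.2135]
[0.4248 0.3238 0.2135]
fin (array([ 0.516 , -0.1257,  0.0839]), np.float64(0.004136096003510346)) [ 0.5113 -0.1244  0.0945] [ 0.52   -0.127   0.0945]
```

View pics/crop1.png

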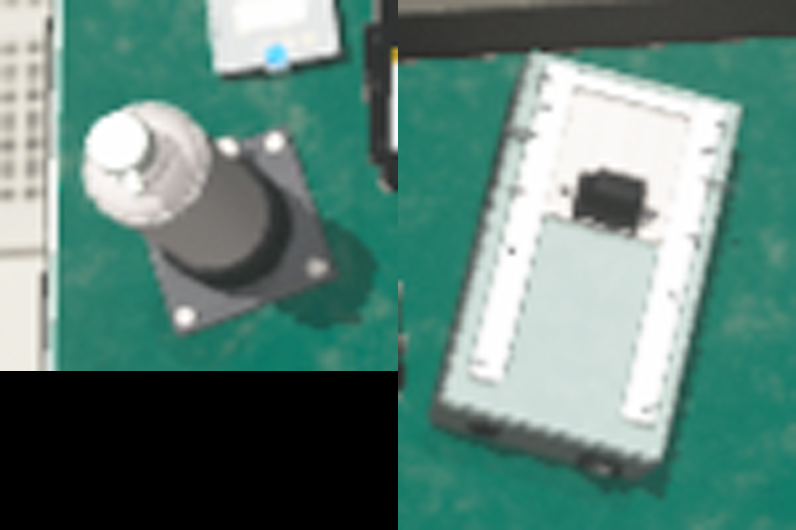

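View pics/crop2.png

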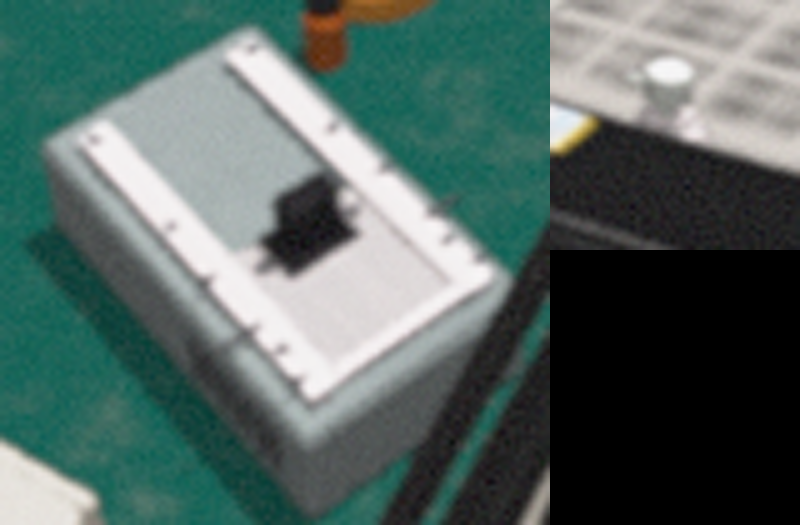

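Crop 1: cap centre at (118,140) in crop; box top corners (527,50), (742,103), (663,455), (435,405); fin around (610,200). Crop 2: box corners (255,30), (510,275), (308,440), (45,148); fin top around (308,190); cap at (670,68). Fin is at the front edge of the plate, with long middle ticks behind it.

```bash
python3 - <<'E'
from h import *
from scipy.optimize import least_squares
np.set_printoptions(precision=4,suppress=True)
t=lambda x,y,ox,oy,s:((x+.5)/s-.5+ox,(y+.5)/s-.5+oy)
T=lambda x,y:t(x-398,y,300,145,5.3)
S=lambda x,y:t(x,y,160,230,5)
# local corners far-left, far-right, near-right, near-left ; left=+y
L=[(.095,.055),(.095,-.055),(-.095,-.055),(-.095,.055)]
ob=[("top",T(*p),l) for p,l in zip([(527,50),(742,103),(663,455),(435,405)],L)]
ob+=[("side",S(*p),l) for p,l in zip([(510,275),(308,440),(45,148),(255,30)],[L[0],L[1],L[2],L[3]])]
def res(p,obs):
    c,s=np.cos(p[2]),np.sin(p[2]);r=[]
    for cam,uv,l in obs:
        r+=list(np.array(proj(cam,[p[0]+c*l[0]-s*l[1],p[1]+s*l[0]+c*l[1],.06]))-uv)
    return r
for obs in(ob,ob[:4]):
    f=least_squares(res,[.5,-.12,-.3],args=(obs,));print(f.x,np.round(f.fun,1))
for roll in(0,1,2,3):
    sd=[("side",o[1],L[(i+roll)%4]) for i,o in enumerate(ob[4:])]
    f=least_squares(res,[.5,-.12,-.3],args=(sd,));print(roll,f.cost,f.x,np.round(f.fun,1))
n1=t(118,140,125,190,5.3);n2=t(670-550,68,265,90,5)
print(n1,n2,tri("top",n1,"side",n2),atz("top",*n1,.2135),atz("side",*n2,.2135))
for p in((580,172),(645,182),(612,178)):print("fin top",atz("top",*T(*p),.0945))
for p in((278,198),(330,180),(305,190)):print("fin side",atz("side",*S(*p),.0945))
E
```

```text
[ 0.4971 -0.1196 -0.3372] [-0.4 -0.7 -0.3 -0.3 -0.2  2.1  0.2  0.   3.9  2.2 -0.4  0.9 -2.  -1.1
 -1.3 -2. ]
[ 0.4979 -0.1201 -0.3373] [-0.3 -1.  -0.1 -0.6 -0.   1.8  0.3 -0.3]
0 16.044487867216162 [ 0.4964 -0.119  -0.3373] [ 3.8  1.9 -0.6  0.5 -2.1 -1.4 -1.3 -2.3]
1 1107.7649441597002 [ 0.501  -0.1127  1.3892] [  6.7 -27.6 -18.2  -1.1  -4.3  25.7  19.8  -3.2]
2 16.044487867105016 [ 0.4964 -0.119  -3.4789] [ 3.8  1.9 -0.6  0.5 -2.1 -1.4 -1.3 -2.3]
3 1107.7649439748036 [ 0.501  -0.1127 -1.7524] [  6.7 -27.6 -18.2  -1.1  -4.3  25.7  19.8  -3.2]
(146.85849056603774, 216.00943396226415) (288.6, 103.2) (array([0.4296, 0.3249, 0.2164]), np.float64(0.0021349105182408134)) [0.4294 0.325  0.2135] [0.4279 0.3309 0.2135]
fin top [ 0.5266 -0.111   0.0945]
fin top [ 0.5196 -0.1411  0.0945]
fin top [ 0.5226 -0.1257  0.0945]
fin side [ 0.5119 -0.1352  0.0945]
fin side [ 0.5244 -0.1175  0.0945]
fin side [ 0.5187 -0.1266  0.0945]
```

```bash
python3 -m creep '{"moves":[{"xyz":[0,0,-0.02],"twist":[0,0,0],"grip":0},{"xyz":[0,0,-0.01],"twist":[0,0,0],"grip":0},{"xyz":[-0.0263,-0.0115,0],"twist":[0,0,0],"grip":0},{"xyz":[-0.0263,-0.0115,0],"twist":[0,0,0],"grip":0},{"xyz":[-0.0263,-0.0115,0],"twist":[0,0,0],"grip":0},{"xyz":[-0.0263,-0.0115,0],"twist":[0,0,0],"grip":0},{"xyz":[-0.0263,-0.0115,0],"twist":[0,0,0],"grip":0},{"xyz":[-0.0263,-0.0115,0],"twist":[0,0,0],"grip":0},{"xyz":[-0.0263,-0.0115,0],"twist":[0,0,0],"grip":0},{"xyz":[-0.0263,-0.0115,0],"twist":[0,0,0],"grip":0},{"xyz":[-0.0263,-0.0115,0],"twist":[0,0,0],"grip":0},{"xyz":[-0.0263,-0.0115,0],"twist":[0,0,0],"grip":0},{"xyz":[-0.0263,-0.0115,0],"twist":[0,0,0],"grip":0},{"xyz":[-0.0263,-0.0115,0],"twist":[0,0,0],"grip":0},{"xyz":[0,0,0],"twist":[0,0,0],"grip":0},{"xyz":[0,0,0],"twist":[0,0,0],"grip":0},{"xyz":[0,0,0],"twist":[0,0,0],"grip":0}]}'
```

```text
time: 2.52
ee_pos: [0.4295, 0.3258, 0.2615]
tcp_rot: [[-0.956, 0.293, -0.0], [0.293, 0.956, 0.001], [0.0, 0.001, -1.0]]
force: [-0.1, -0.3, -0.7]
grip_width: 0.0001
grip_force: 0.0
```

```bash
python3 -m creep '{"moves":[{"xyz":[0,0,0.012],"twist":[0,0,0],"grip":0},{"xyz":[0,0,0.012],"twist":[0,0,0],"grip":0},{"xyz":[0,0,0.012],"twist":[0,0,0],"grip":0},{"xyz":[0,0,0.008],"twist":[0,0,0],"grip":0},{"xyz":[0,0,0.004],"twist":[0,0,0],"grip":0},{"xyz":[0,0,0.003],"twist":[0,0,0],"grip":0},{"xyz":[0,0,0],"twist":[0,0,0],"grip":0},{"xyz":[0,0,0],"twist":[0,0,0],"grip":0}]}'; python3 - <<'E'
from h import *
for c,(x,y) in(("top",(147,210)),("side",(289,100))):
    im=robot.camera(c)[:,:,::-1]
    cv2.imwrite(f"pics/p_{c}.png",cv2.resize(im[y-40:y+40,x-40:x+40],None,fx=5,fy=5,interpolation=cv2.INTER_CUBIC))
cv2.imwrite("pics/press.png",np.hstack([cv2.imread("pics/p_top.png"),cv2.imread("pics/p_side.png")]))
E
```

```text
time: 3.18
ee_pos: [0.429, 0.3261, 0.211]
tcp_rot: [[-0.956, 0.292, -0.0], [0.292, 0.956, 0.001], [0.001, 0.0, -1.0]]
force: [-3.5, 0.2, 4.4]
grip_width: -0.0
grip_force: 2.2
```

View pics/press.png

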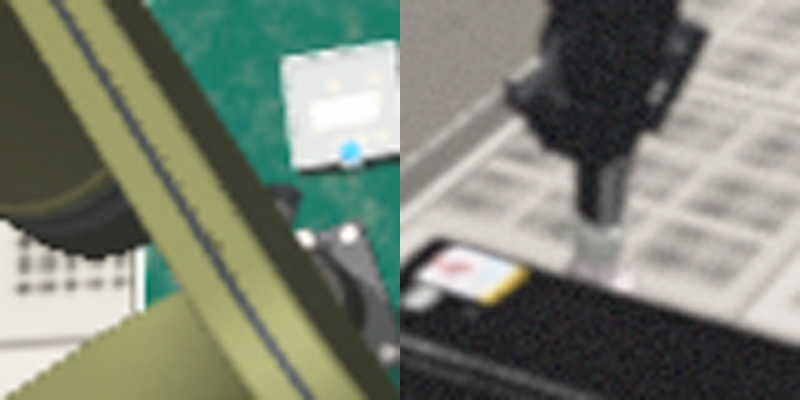

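The side view shows the finger tips centred on the white cap (crop (600,225)); the 4.4 N matches the spring at 2.5 mm. I'll press on.

```bash
python3 -m creep '{"moves":[{"xyz":[0,0,0.002],"twist":[0,0,0],"grip":0},{"xyz":[0,0,0.002],"twist":[0,0,0],"grip":0},{"xyz":[0,0,0.001],"twist":[0,0,0],"grip":0},{"xyz":[0,0,0.0005],"twist":[0,0,0],"grip":0},{"xyz":[0,0,0],"twist":[0,0,0],"grip":0},{"xyz":[0,0,0],"twist":[0,0,0],"grip":0},{"xyz":[0,0,0],"twist":[0,0,0],"grip":0}]}'
```

```text
time: 3.87
ee_pos: [0.4299, 0.3261, 0.2069]
tcp_rot: [[-0.956, 0.293, 0.002], [0.293, 0.956, 0.002], [-0.001, 0.002, -1.0]]
force: [-5.5, -1.5, 12.4]
grip_width: -0.0
grip_force: 6.1
```

```bash
python3 -m creep '{"moves":[{"xyz":[0,0,0.001],"twist":[0,0,0],"grip":0},{"xyz":[0,0,0.001],"twist":[0,0,0],"grip":0},{"xyz":[0,0,0],"twist":[0,0,0],"grip":0},{"xyz":[0,0,0],"twist":[0,0,0],"grip":0},{"xyz":[0,0,0],"twist":[0,0,0],"grip":0},{"xyz":[0,0,0],"twist":[0,0,0],"grip":0}]}'; python3 - <<'E'
from h import *
# stage near edge at z=.25
for p in((196,222),(300,215),(240,222)):print(atz("top",*p,.25))
E
```

```text
time: 4.37
ee_pos: [0.43, 0.3261, 0.2068]
tcp_rot: [[-0.956, 0.293, 0.003], [0.293, 0.956, 0.003], [-0.002, 0.003, -1.0]]
force: [-8.2, -2.5, 23.2]
grip_width: -0.0001
grip_force: 11.4
[0.40176086 0.21521504 0.25      ]
[0.40220332 0.00323549 0.25      ]
[0.3958314  0.12610145 0.25      ]
```

Cap is on its hard stop (force rises to 23 N with no further travel). Release upward, then check that the cap came back while rotating.

```bash
python3 -m creep '{"moves":[{"xyz":[0,0,-0.01],"twist":[0,0,0],"grip":0},{"xyz":[0,0,-0.03],"twist":[0,0,0],"grip":0},{"xyz":[0,0,-0.03],"twist":[0,0,0],"grip":0},{"xyz":[0,0,-0.03],"twist":[0,0,0],"grip":0},{"xyz":[0,0,-0.03],"twist":[0,0,0],"grip":0},{"xyz":[0,0,0],"twist":[0,0,0.124],"grip":0},{"xyz":[0,0,0],"twist":[0,0,0.124],"grip":0},{"xyz":[0,0,0],"twist":[0,0,0.124],"grip":0},{"xyz":[0,0,0],"twist":[0,0,0.124],"grip":0},{"xyz":[0,0,0],"twist":[0,0,0.124],"grip":0},{"xyz":[0,0,0],"twist":[0,0,0.124],"grip":0},{"xyz":[0,0,0],"twist":[0,0,0.124],"grip":0},{"xyz":[0,0,0],"twist":[0,0,0.124],"grip":0},{"xyz":[0,0,0],"twist":[0,0,0.124],"grip":0},{"xyz":[0,0,0],"twist":[0,0,0.124],"grip":0},{"xyz":[0,0,0],"twist":[0,0,0.124],"grip":0},{"xyz":[0,0,0],"twist":[0,0,0.124],"grip":0},{"xyz":[0,0,0],"twist":[0,0,0.124],"grip":0}]}'
```

```text
time: 5.87
ee_pos: [0.4308, 0.3255, 0.3329]
tcp_rot: [[0.338, 0.941, 0.002], [0.941, -0.338, 0.0], [0.001, 0.002, -1.0]]
force: [-1.0, 0.4, -0.1]
grip_width: 0.0004
grip_force: 0.0
```

```bash
python3 -m creep '{"moves":[{"xyz":[-0.03,0.012,0],"twist":[0,0,0],"grip":0.6},{"xyz":[-0.03,0.012,0],"twist":[0,0,0],"grip":0.6},{"xyz":[-0.03,0.012,0],"twist":[0,0,0],"grip":0.6},{"xyz":[-0.03,0.012,0],"twist":[0,0,0],"grip":0.6},{"xyz":[-0.03,0.012,0],"twist":[0,0,0],"grip":0.6},{"xyz":[-0.03,0.012,0],"twist":[0,0,0],"grip":0.6},{"xyz":[-0.03,0.012,0],"twist":[0,0,0],"grip":0.6},{"xyz":[-0.03,0.012,0],"twist":[0,0,0],"grip":0.6},{"xyz":[-0.03,0.012,0],"twist":[0,0,0],"grip":0.6},{"xyz":[-0.03,0.012,0],"twist":[0,0,0],"grip":0.6},{"xyz":[-0.03,0.012,0],"twist":[0,0,0],"grip":0.6},{"xyz":[-0.03,0.012,0],"twist":[0,0,0],"grip":0.6},{"xyz":[-0.03,0.012,0],"twist":[0,0,0],"grip":0.6},{"xyz":[-0.03,0.012,0],"twist":[0,0,0],"grip":0.6},{"xyz":[0,0,0],"twist":[0,0,0],"grip":0.6},{"xyz":[0,0,0],"twist":[0,0,0],"grip":0.6}]}'; python3 - <<'E'
from h import *
print(robot.sense()["qpos"])
for c in("top","side"):
    im=robot.camera(c);cv2.imwrite(f"pics/{c}2.png",im[:,:,::-1])
    for n in("nozzle_top","shutter_fin"):
        for r in robot.outline_of(c,n)[:1]: print(c,n,round(r["score"],2),np.round(r["rect"],1))
E
```

```text
time: 7.2
ee_pos: [0.4494, -0.1286, 0.3328]
tcp_rot: [[0.336, 0.942, 0.001], [0.942, -0.336, -0.001], [-0.001, 0.001, -1.0]]
force: [-0.4, 0.9, 0.2]
grip_width: 0.0513
grip_force: 0.0
[-3.68590415e-01  8.55602398e-02  1.54132724e+00 -6.74250088e-04
  1.51352773e+00 -2.64150554e-02]
top nozzle_top 0.43 [147.5 218.9  12.2  19.2]
top shutter_fin 0.85 [341.1 174.5  27.1  26. ]
side nozzle_top 0.65 [290.8 106.7  12.4   9. ]
side shutter_fin 0.72 [236.7 223.3  35.6  29.3]
```

View pics/side2.png

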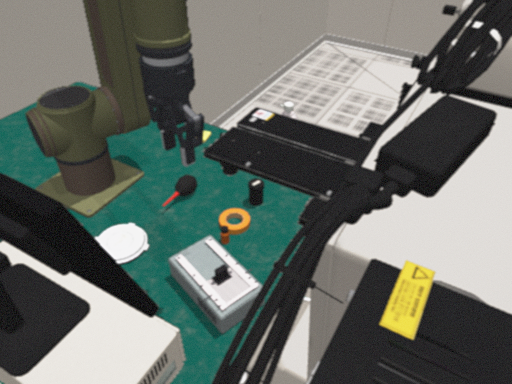

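Side view: cap is back up at (288,105), bystanders undisturbed, box and fin at (221,272) as before. I'll move over the fin, down to a look height.

```bash
python3 -m creep '{"moves":[{"xyz":[0.0062,0.0165,0],"twist":[0,0,0],"grip":0.6},{"xyz":[0.0062,0.0165,0],"twist":[0,0,0],"grip":0.6},{"xyz":[0.0062,0.0165,0],"twist":[0,0,0],"grip":0.6},{"xyz":[0.0062,0.0165,0],"twist":[0,0,0],"grip":0.6},{"xyz":[0,0,0.03],"twist":[0,0,0],"grip":0.6},{"xyz":[0,0,0.03],"twist":[0,0,0],"grip":0.6},{"xyz":[0,0,0.03],"twist":[0,0,0],"grip":0.6},{"xyz":[0,0,0.03],"twist":[0,0,0],"grip":0.6},{"xyz":[0,0,0.03],"twist":[0,0,0],"grip":0.6},{"xyz":[0,0,0.03],"twist":[0,0,0],"grip":0.6},{"xyz":[0,0,0.025],"twist":[0,0,0],"grip":0.6},{"xyz":[0,0,0.015],"twist":[0,0,0],"grip":0.6},{"xyz":[0,0,0],"twist":[0,0,0],"grip":0.6},{"xyz":[0,0,0],"twist":[0,0,0],"grip":0.6}]}'; python3 - <<'E'
from h import *
out=[]
for c,(x,y) in(("top",(337,195)),("side",(215,270))):
    im=robot.camera(c)[:,:,::-1];cv2.imwrite(f"pics/{c}3.png",im)
    out.append(cv2.resize(im[y-55:y+65,x-40:x+40] if c=="top" else im[y-55:y+65,x-55:x+55],None,fx=4,fy=4,interpolation=cv2.INTER_CUBIC))
cv2.imwrite("pics/look3.png",np.hstack(out))
E
```

```text
time: 8.67
ee_pos: [0.519, -0.1239, 0.1123]
tcp_rot: [[0.33, 0.944, -0.002], [0.944, -0.33, 0.001], [-0.0, -0.002, -1.0]]
force: [0.5, 0.5, 0.5]
grip_width: 0.051
grip_force: 0.0
```

View pics/look3.png

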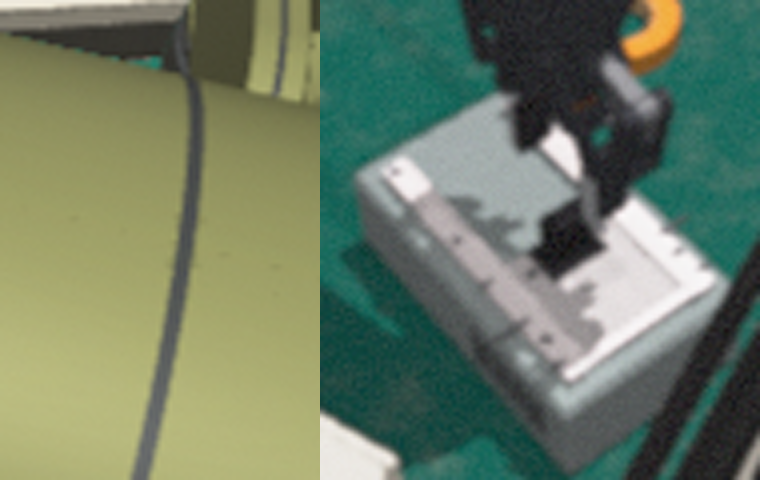

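```bash
python3 - <<'E'
from h import *
cr=lambda p:tuple(round((a-b+.5)*4-.5+o) for a,b,o in zip(proj("side",p),(160,215),(320,0)))
T=np.array([.519,-.1239]);y=np.array([.944,-.33]);x=np.array([.33,.944])
for z in(.1123,.118,.122):
    print(z,[cr([*(T+s*y),z]) for s in(-.0255,0,.0255)])
F=np.array([.520,-.1275])
print([cr([*(F+a*y+b*x),.0945]) for a in(-.007,.007) for b in(-.013,.013)],cr([*F,.0945]))
im=cv2.imread("pics/side3.png")[250:295,190:250]
cv2.imwrite("pics/fin.png",cv2.resize(im,None,fx=12,fy=12,interpolation=cv2.INTER_CUBIC))
E
```

```text
0.1123 [(535, 154), (566, 185), (598, 216)]
0.118 [(534, 146), (565, 177), (597, 208)]
0.122 [(533, 141), (565, 171), (597, 203)]
[(535, 219), (578, 192), (552, 237), (595, 209)] (565, 214)
```

View pics/fin.png

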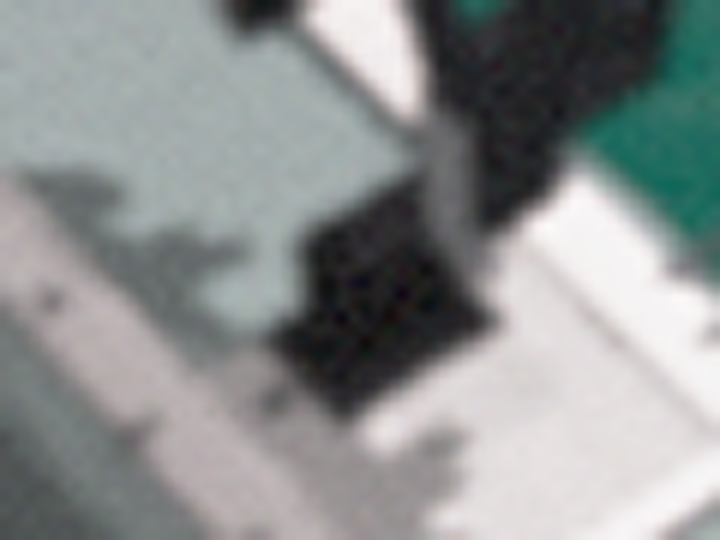

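The fin's top-left corner sits about 2 px right of the prediction, so both views agree on the fin at about (0.523, -0.126). I'll correct by 5 mm along the slide, descend and close.

```bash
python3 -m creep '{"moves":[{"xyz":[-0.001,0.005,0],"twist":[0,0,0],"grip":0.6},{"xyz":[0,0,0.01],"twist":[0,0,0],"grip":0.6},{"xyz":[0,0,0.01],"twist":[0,0,0],"grip":0.6},{"xyz":[0,0,0.01],"twist":[0,0,0],"grip":0.6},{"xyz":[0,0,0.007],"twist":[0,0,0],"grip":0.6},{"xyz":[0,0,0.003],"twist":[0,0,0],"grip":0.6},{"xyz":[0,0,0],"twist":[0,0,0],"grip":0.6},{"xyz":[0,0,0],"twist":[0,0,0],"grip":0.6}]}'
```

```text
time: 9.43
ee_pos: [0.5234, -0.1274, 0.0723]
tcp_rot: [[0.332, 0.943, -0.001], [0.943, -0.332, 0.0], [-0.0, -0.001, -1.0]]
force: [0.1, 0.6, 0.3]
grip_width: 0.0513
grip_force: 0.0
```

```bash
python3 -m creep '{"moves":[{"xyz":[0,0,0],"twist":[0,0,0],"grip":0.3},{"xyz":[0,0,0],"twist":[0,0,0],"grip":0.3},{"xyz":[0,0,0],"twist":[0,0,0],"grip":0.2},{"xyz":[0,0,0],"twist":[0,0,0],"grip":0.2},{"xyz":[0,0,0],"twist":[0,0,0],"grip":0},{"xyz":[0,0,0],"twist":[0,0,0],"grip":0},{"xyz":[0,0,0],"twist":[0,0,0],"grip":0},{"xyz":[0,0,0],"twist":[0,0,0],"grip":0},{"xyz":[0,0,0],"twist":[0,0,0],"grip":0},{"xyz":[0,0,0],"twist":[0,0,0],"grip":0}]}'
```

```text
time: 10.27
ee_pos: [0.5206, -0.1264, 0.073]
tcp_rot: [[0.332, 0.943, -0.005], [0.943, -0.332, 0.002], [-0.0, -0.005, -1.0]]
force: [-7.8, 2.4, 8.3]
grip_width: 0.0128
grip_force: 59.3
```

Gripped: with the fin against its shut stop, the TCP was at (0.5206,-0.1264). Half travel puts it at about (0.4923,-0.1164). I'll pull slowly.

```bash
python3 -m creep '{"moves":[{"xyz":[0,-0.003,-0.001],"twist":[0,0,0],"grip":0},{"xyz":[0,-0.004,0],"twist":[0,0,0],"grip":0},{"xyz":[0,-0.004,0],"twist":[0,0,0],"grip":0},{"xyz":[0,-0.004,0],"twist":[0,0,0],"grip":0},{"xyz":[0,-0.004,0],"twist":[0,0,0],"grip":0},{"xyz":[0,-0.004,0],"twist":[0,0,0],"grip":0},{"xyz":[0,-0.004,0],"twist":[0,0,0],"grip":0},{"xyz":[0,-0.003,0],"twist":[0,0,0],"grip":0},{"xyz":[0,0,0],"twist":[0,0,0],"grip":0},{"xyz":[0,0,0],"twist":[0,0,0],"grip":0},{"xyz":[0,0,0],"twist":[0,0,0],"grip":0},{"xyz":[0,0,0],"twist":[0,0,0],"grip":0}]}'; python3 - <<'E'
from h import *
d=np.array(robot.sense()["ee_pos"])[:2]-[.5206,-.1264]
print(robot.sense()["ee_pos"],"opening",-d@[.943,-.332],"lateral",d@[.332,.943])
E
```

```text
time: 11.27
ee_pos: [0.4952, -0.1172, 0.0733]
tcp_rot: [[0.332, 0.943, -0.001], [0.943, -0.332, 0.001], [0.0, -0.001, -1.0]]
force: [4.0, -0.5, -21.8]
grip_width: 0.0125
grip_force: 58.5
[ 0.49520589 -0.11721457  0.07325812] opening 0.026996211657342305 lateral 0.00023101109963494758
```

```bash
python3 -m creep '{"moves":[{"xyz":[0,-0.001,0.0005],"twist":[0,0,0],"grip":0},{"xyz":[0,-0.001,0.0005],"twist":[0,0,0],"grip":0},{"xyz":[0,-0.001,0],"twist":[0,0,0],"grip":0},{"xyz":[0,0,0],"twist":[0,0,0],"grip":0},{"xyz":[0,0,0],"twist":[0,0,0],"grip":0},{"xyz":[0,0,0],"twist":[0,0,0],"grip":0},{"xyz":[0,0,0],"twist":[0,0,0],"grip":0}]}'; python3 - <<'E'
from h import *
d=np.array(robot.sense()["ee_pos"])[:2]-[.5206,-.1264]
print("opening",-d@[.943,-.332],"lateral",d@[.332,.943])
im=robot.camera("side")[:,:,::-1];cv2.imwrite("pics/side4.png",im)
cv2.imwrite("pics/half.png",cv2.resize(im[225:315,165:275],None,fx=6.6,fy=6.6,interpolation=cv2.INTER_CUBIC))
E
```

```text
time: 11.85
ee_pos: [0.4936, -0.1167, 0.0732]
tcp_rot: [[0.332, 0.943, 0.002], [0.943, -0.332, -0.0], [0.0, 0.002, -1.0]]
force: [6.5, 1.1, -16.0]
grip_width: 0.0125
grip_force: 59.1
opening 0.028672228526789693 lateral 0.00022578437664336377
```

View pics/half.png

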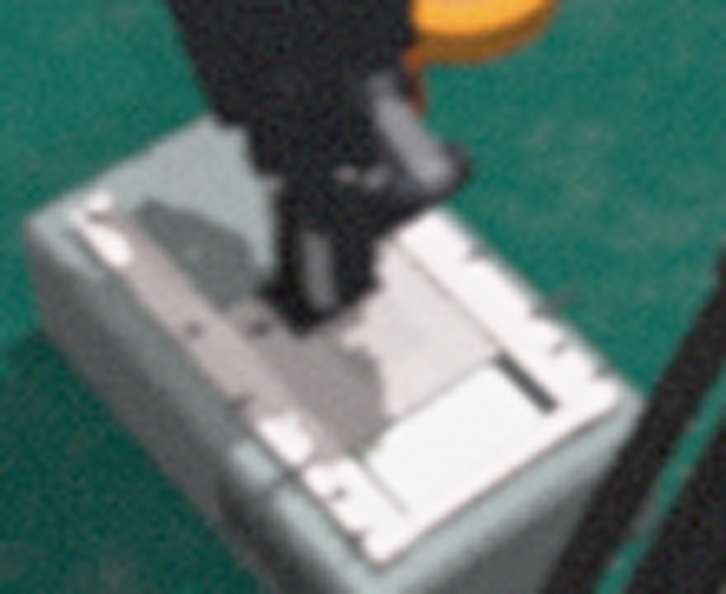

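Rear edge (350,445)–(505,358) lies a little behind the line of the long ticks ((295,470) to (555,303)), about 1–2 mm short after allowing for height, which agrees with the kinematic 28.7 mm. I'll pull the rest and measure.

```bash
python3 -m creep '{"moves":[{"xyz":[0,-0.001,0.0005],"twist":[0,0,0],"grip":0},{"xyz":[0,-0.0006,0.0005],"twist":[0,0,0],"grip":0},{"xyz":[0,0,0],"twist":[0,0,0],"grip":0},{"xyz":[0,0,0],"twist":[0,0,0],"grip":0},{"xyz":[0,0,0],"twist":[0,0,0],"grip":0},{"xyz":[0,0,0],"twist":[0,0,0],"grip":0}]}'; python3 - <<'E'
from h import *
d=np.array(robot.sense()["ee_pos"])[:2]-[.5206,-.1264]
print("opening",-d@[.943,-.332],"lateral",d@[.332,.943])
im=robot.camera("side")[:,:,::-1];cv2.imwrite("pics/side5.png",im)
B=np.array([.497,-.12]);ax=np.array([.943,-.332]);ay=np.array([.332,.943])
xs=np.arange(.01,.09,.002)
def prof(f,ys,z):
    g=cv2.imread(f)[:,:,1].astype(np.float32);r=[]
    for y in ys:
        uv=np.array([proj("side",[*(B+x*ax+y*ay),z]) for x in xs],np.float32)
        r.append(cv2.remap(g,uv[:,0].reshape(1,-1),uv[:,1].reshape(1,-1),cv2.INTER_LINEAR)[0])
    return np.mean(r,0).astype(int)
print((xs*1000).astype(int).tolist())
for f in("pics/side0.png","pics/side5.png"):
    print(f,"plate",prof(f,np.arange(-.010,.016,.004),.0645).tolist())
    for y in(.036,.040,.044,-.036,-.040,-.044):print(" rail",y,prof(f,[y-.001,y,y+.001],.068).tolist())
E
```

```text
time: 12.4
ee_pos: [0.4934, -0.1166, 0.0731]
tcp_rot: [[0.332, 0.943, 0.004], [0.943, -0.332, -0.001], [0.0, 0.005, -1.0]]
force: [5.7, -0.1, -10.4]
grip_width: 0.0123
grip_force: 59.7
opening 0.028944688857882407 lateral 0.00023090007538272353
[10, 12, 14, 16, 18, 20, 22, 24, 26, 28, 30, 32, 34, 36, 38, 40, 42, 44, 46, 48, 50, 52, 54, 56, 58, 60, 62, 64, 66, 68, 69, 72, 74, 76, 78, 80, 82, 83, 86, 88]
pics/side0.png plate [55, 37, 29, 26, 26, 26, 26, 26, 27, 35, 46, 78, 135, 186, 212, 217, 216, 216, 215, 216, 216, 216, 216, 217, 216, 216, 216, 216, 217, 216, 216, 216, 217, 225, 235, 238, 225, 183, 153, 161]
 rail 0.036 [239, 238, 238, 237, 238, 238, 239, 239, 238, 239, 239, 238, 238, 239, 239, 239, 239, 239, 238, 239, 239, 239, 239, 239, 238, 235, 234, 237, 239, 240, 240, 239, 239, 239, 240, 241, 241, 237, 211, 170]
 rail 0.04 [240, 237, 229, 223, 229, 236, 240, 240, 240, 240, 240, 240, 240, 241, 240, 240, 239, 236, 229, 231, 238, 241, 241, 237, 223, 200, 195, 223, 237, 241, 241, 240, 234, 230, 235, 240, 242, 238, 215, 178]
 rail 0.044 [223, 211, 188, 173, 184, 207, 223, 225, 224, 2
[... 1595 characters left out ...]
227, 227, 227, 221, 202, 182, 191, 217, 226, 218, 199, 183]
 rail -0.036 [175, 175, 172, 172, 174, 176, 174, 176, 184, 210, 228, 230, 223, 222, 226, 220, 203, 184, 176, 184, 200, 224, 238, 241, 236, 231, 233, 239, 243, 243, 244, 243, 243, 242, 243, 243, 245, 237, 206, 174]
 rail -0.04 [172, 160, 146, 141, 156, 165, 172, 187, 210, 230, 239, 242, 242, 242, 242, 243, 231, 202, 183, 206, 234, 240, 242, 236, 210, 184, 198, 230, 241, 243, 244, 240, 228, 224, 237, 243, 244, 236, 201, 161]
 rail -0.044 [144, 135, 118, 110, 124, 140, 148, 160, 182, 196, 201, 200, 199, 200, 201, 198, 189, 162, 147, 166, 190, 201, 203, 200, 184, 178, 191, 201, 205, 207, 206, 189, 165, 150, 178, 203, 214, 205, 177, 153]
```

Ticks found at local 16, 46, 76 mm; the plate's rear edge is at about 47 mm, matching the kinematic opening of 28.9 mm. About 1 mm more is needed.

```bash
python3 -m creep '{"moves":[{"xyz":[0,-0.0006,0.0005],"twist":[0,0,0],"grip":0},{"xyz":[0,-0.0005,0],"twist":[0,0,0],"grip":0},{"xyz":[0,0,0],"twist":[0,0,0],"grip":0},{"xyz":[0,0,0],"twist":[0,0,0],"grip":0},{"xyz":[0,0,0],"twist":[0,0,0],"grip":0},{"xyz":[0,0,0],"twist":[0,0,0],"grip":0}]}'; python3 - <<'E'
from h import *
d=np.array(robot.sense()["ee_pos"])[:2]-[.5206,-.1264]
print("opening",-d@[.943,-.332])
E
```

```text
time: 12.95
ee_pos: [0.4928, -0.1164, 0.0731]
tcp_rot: [[0.332, 0.943, 0.006], [0.943, -0.332, -0.002], [0.0, 0.006, -1.0]]
force: [5.0, 0.0, -7.2]
grip_width: 0.0126
grip_force: 60.1
opening 0.029519790425748916
```

```bash
python3 -m creep '{"moves":[{"xyz":[0,-0.0005,0],"twist":[0,0,0],"grip":0},{"xyz":[0,0,0],"twist":[0,0,0],"grip":0},{"xyz":[0,0,0],"twist":[0,0,0],"grip":0},{"xyz":[0,0,0],"twist":[0,0,0],"grip":0},{"xyz":[0,0,0],"twist":[0,0,0],"grip":0},{"xyz":[0,0,0],"twist":[0,0,0],"grip":0},{"xyz":[0,0,0],"twist":[0,0,0],"grip":0}]}'; python3 - <<'E'
from h import *
s=robot.sense();d=np.array(s["ee_pos"])[:2]-[.5206,-.1264]
print("opening",-d@[.943,-.332],s["grip_force"])
print(robot.close_job())
E
```

```text
time: 13.53
ee_pos: [0.4924, -0.1162, 0.0731]
tcp_rot: [[0.332, 0.943, 0.006], [0.943, -0.332, -0.002], [0.0, 0.006, -1.0]]
force: [5.4, 0.3, -7.4]
grip_width: 0.0124
grip_force: 60.1
opening 0.03001353032954341 60.10845959186554
the job is handed in; nothing more can be done
None
```

I pressed the duster nozzle fully down with the shutter still shut, and it sprang back up. The shutter is now held by its fin at about half travel (30.0 mm by arm position, never pulled further), and the job was handed in at 13.5 s with no verdict returned.

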